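# Open the push-and-turn bottle of the first-aid station

## Robot

A 7-joint arm with a two-finger parallel gripper is mounted at the origin on the work surface; the furniture and walls round the work are solid. World frame = base frame: x ahead of the robot, y to its left, z up, the work surface at z = 0. Lengths are in m, angles in rad, forces in N, time in s.
With the tool pointing down it reaches from about 0.425 to 0.875 m from the base axis. Payload 4.7 kg.
Tool frame: the origin (TCP) lies between the finger pads; the fingertips stand ctrl.tip_extent ahead of it and the grasp point (between the pads) is the TCP (ctrl.tip_extent is the distance from the TCP to the fingertips, in m); z points along the fingers, y is the line along which they close (so a half turn about z gives the same grasp; the last joint's range is limited). The gripper opens to 85 mm and grips with 20 to 120 N. Pads are 22 mm wide; open, the fingers measure 114 mm over their backs; the gripper's body (76 mm by 85 mm) begins 54 mm behind the grasp point. The pads swing forward as they close: fully open they stand 13 mm farther back than shut.
Start: joints at [1.185, 0.321, -0.07, 1.45, 0.023, 1.371, -0.057], TCP at [0.253, -0.599, 0.25] pointing down, gripper open.
Joint ranges: [-2.86, 2.86], [-0.3, 2.09], [-1.38, 1.24], [0.06, 2.45], [-1.56, 4.7], [0.09, 2.05], [-2.69, 2.69]. Speed limits (rad/s): [2.57, 2.57, 3.14, 3.14, 3.14, 3.14, 3.14].

## Interface

Orientations are given as a unit quaternion [x, y, z, w].
In Python, from workcell import ctrl, eyes gives the robot as it stands. The module is installed in compiled form; this text tells all that it offers.
- The arm moves only by the tool play_rows, never from a script. Its arguments are lists of equal length, an entry for each row: "hand": the opening, from 0 (shut) to 1 (fully open); "linear": the shift along the tool's x, y, z in units of 100 mm (1.0 is 100 mm), a list of three; "twist": the turn about the tool's z in units of 90 degrees (1.0 is 90 degrees). A call has 1 to 20 rows; each row is the pose to reach, as a shift and turn from the pose commanded when the call began, along the tool's axes at that moment; what a row does not reach only later rows make up. A row lasts 1/8 s, in which the tool goes at most 62.5 mm and 10.7 degrees, less where a joint would pass 70% of its speed; a pose out of reach is approached as far as the arm can. A call with a number of a shift or a turn outside -1 to 1 is refused whole. A call with a gripper value outside its range is refused whole. The fingers move at their own pace and stop on an object; "grip_force" is the grip in N (left out, the last holds). Time passes only in rows, so rows that repeat a pose let the fingers close. It gives the time, the measured TCP pose, the force, the opening and the grip force at its end, in the units of the state.
- ctrl.get_state(): the state, without advancing time (a new reading comes with each control period).
- eyes.read_camera(name): name is "scene" or "top" or "wrist"; returns a dict with "img" (400x640x3 uint8, blue, green, red), "range_z" (400x640 float32, m along the optical axis (not along the pixel's ray), 0 where there is no reading), "fx", "fy", "cx", "cy" (pixels), "rvec" (rotation vector, rad) and "tvec" (3), from world to camera coordinates, as OpenCV has them; the wrist camera has in their place "tool_from_camera" (4x4, takes a point from camera to tool coordinates, whose origin is the TCP and whose axes are the flange's). Camera axes: x right, y down, z forward; pixel columns grow to the right and rows downward; lengths in m; the calibration is good to about 2 mm. The wrist camera is an equidistant fisheye: a pixel r from the principal point sees the ray r / f radians off the axis. A picture is of the moment at which its call begins: read the wrist's pose just before it.
- ctrl.finish_job(): hands the job in; it is judged then, once.
The state is a dict: "t": time; "joints": joint angles; "joint_vel": joint speeds; "tau": joint torques, N m; "eef_pos": TCP position; "orientation": TCP orientation; "force": force on the tool from outside, world axes, zero at the start; "torque": the same for the moment, N m; "gripper_width": opening from 0.0 (shut) to 1.0 (fully open); "finger_force": force on a finger pad.
Only numpy, scipy, OpenCV 4.12 (cv2) and the standard library are available. Lean on these libraries where they do the work, as an engineer would, in place of code of your own. Each camera call takes 0.05 s, during which the arm holds its last target. There are 200 camera calls.

## Task

Get the desk's first-aid station ready: first push its open drawer fully home until it clicks in. Then press the white safety cap of the amber bottle down, twist it counterclockwise (seen from above) to free it while it is pressed, and lift it off; finish while still holding the cap level and still about 5 cm above the open bottle mouth, and do not knock the other things on the desk about.

Things in the scene. Friction and masses are not known exactly. Their poses are not given: they have to be found in the camera images.
- station: First-aid station, fixed: grey box 150 (x) x 110 (y) x 56 mm high, drawer in its -x end. Origin: centre of its underside on the desk; z up. A black nest on its deck clamps an amber bottle (54 mm diameter, upright, cannot turn or move) with its axis at x = +30 mm, y = 0.
- bottle_mouth (a point): Centre of the rim of the bottle's neck (28 mm diameter), on the bottle's axis, 137 mm above the desk; axes as the station's. The bottle's flat shoulder is 118 mm above the desk. A sprung disc stands in the neck, topping out at 152 mm when the cap is off.
- drawer_face (a point): Middle of the front of the drawer's green pull ledge (50 mm wide, 10 mm high, 31 mm above the desk, 12 mm out of the white drawer front, which is 110 mm wide and 4 to 54 mm above the desk). At home it lies at x = -93 mm, y = 0 of the station; the drawer opens along the station's -x, so push along its +x. Axes as the station's.
- kit_drawer (a joint): How far the drawer is open, in m: 0 = home against its stop, 0.08 = fully out; starts 0.03 to 0.065 open. It slides with about 0.6 N; a sprung detent has to be overcome with about 8 N between 0.009 and 0.005, and from about 0.003 it draws the drawer home by itself.
- cap: White ribbed push-and-turn safety cap, loose but locked on the bottle at the start; 46 mm diameter, 27 mm high, 20 g. Origin: centre of its lower rim, 11 mm below bottle_mouth (126 mm above the desk) when locked; z up, x along the red ridge on its top (parallel to the station's x when locked). Locked, it neither turns nor lifts. It has 1.5 mm of radial play, so turn it about its own axis.
- cap_top (a point): Centre of the cap's top, 26.5 mm above its lower rim; axes as the cap's. A spring (4 N rising to 9 N) holds the cap up. Pressed straight down by 4 to 7.5 mm (5.5 is right; it bottoms at 8) it turns counterclockwise seen from above; at any turn from 45 to 75 degrees (60 is right, stop at about 79) it lifts straight off. It does not turn clockwise.
- tape_roll: Roll of brown tape lying flat, 96 mm diameter, 48 mm high, loose bystander. Origin: centre of its underside.
- vial_2: Clear jar with a dark lid, 42 mm diameter, 54 mm high, loose bystander. Origin: centre of its underside.
- glue_stick: Upright glue stick with a red cap, 25 mm diameter, 86 mm high, loose bystander. Origin: centre of its underside.
Mind the look-alikes: they are no part of the job. There is more than one size of the cap; the job needs the middle-sized.

How it is judged:
On the way, in this order (a step that is already met when the one before it is completed fails the run):
1. the drawer is pushed home and seated (within 2 mm) (value of joint kit_drawer below 0.002 m), for 0.2 s.
2. the cap is pressed down at least 3 mm below its locked height (z of cap in the frame of bottle_mouth below -0.014 m), for 0.05 s.
3. the cap is turned by more than 0.6 rad while still down on the neck (angle between the x axis of cap and the x axis of station, either way round above 0.6 rad and z of cap in the frame of bottle_mouth below -0.006 m), for 0.05 s.
At the end, for the whole second after the job is handed in: The drawer is home within 2 mm; the cap is held in the fingers (over 1 N), touching no part of the station, at rest (under 30 mm/s), level within 0.3 rad, its lower rim 25 to 90 mm above the bottle mouth and its axis within 30 mm of the mouth's (value of joint kit_drawer below 0.002 m and z of cap in the frame of bottle_mouth between 0.025 and 0.09 m and horizontal distance between cap and bottle_mouth below 0.03 m and angle between cap's own z axis and vertical below 0.3 rad and contact force between the fingers and cap above 1 N and contact force between cap and station below 0.05 N and linear speed of cap below 0.03 m/s); the arm keeps its last pose, push and grip.
It fails at once if a bystander is moved by more than 30 mm (distance of any of tape_roll, vial_2, glue_stick from where it was at the start of the episode above 0.03 m).
It also fails if it takes over 48 s, if anything falls off the work surface, if the arm or the gripper's body presses on something with over 40 N, if the wrist force passes 120 N, or if a joint passes its speed limit or range.

## Working session

There is one attempt and no reset: what is moved stays moved. The work goes in short steps, Python scripts to look and compute and a tool call to move; the robot and the scene stay as the last step left them, time stands still between calls to the robot, and variables do not carry over. Pictures are saved under pics/ and viewed, at most 10 in all, crops included, and the job is handed in when it is done.

Besides the shell and the picture viewer there is one more tool, called as a command line: name --pt "numbers of a row" for each row, then --argument value for the rest. play_rows: Moves the arm, as the interface text tells. Its arguments: {"type":"object","properties":{"hand":{"type":"array"},"linear":{"type":"array"},"twist":{"type":"array"},"grip_force":{"type":"number"}},"required":["hand","linear","twist"]}

```bash
mkdir -p pics; cat > h.py <<'E'
import numpy as np, cv2
from workcell import ctrl, eyes
from scipy.spatial.transform import Rotation as R
def cloud(c):
    z=c["range_z"]; v,u=np.mgrid[:z.shape[0],:z.shape[1]]
    p=np.stack([(u-c["cx"])/c["fx"]*z,(v-c["cy"])/c["fy"]*z,z],-1)
    Rm=cv2.Rodrigues(np.array(c["rvec"],float))[0]
    w=(p-np.array(c["tvec"]).ravel())@Rm
    w[z==0]=np.nan
    return w
E
python3 - <<'E'
from h import *
s=ctrl.get_state(); print({k:np.round(v,3) for k,v in s.items()}, ctrl.tip_extent)
for n in("scene","top"):
    c=eyes.read_camera(n); cv2.imwrite(f"pics/{n}1.png",c["img"]); np.savez(f"{n}.npz",w=cloud(c),img=c["img"])
E
```

```text
{'t': np.float64(0.0), 'joints': array([ 1.185,  0.322, -0.07 ,  1.452,  0.023,  1.371, -0.057]), 'joint_vel': array([-0.001, -0.   ,  0.   , -0.   ,  0.002, -0.001, -0.   ]), 'tau': array([-0.0000e+00, -4.9358e+01, -3.8200e-01, -3.1432e+01,  1.3000e-02,
        1.2000e-02, -0.0000e+00]), 'eef_pos': array([ 0.253, -0.598,  0.249]), 'orientation': array([ 0.98 ,  0.199, -0.   , -0.001]), 'force': array([-0.208,  0.115,  0.757]), 'torque': array([ 0.028, -0.012, -0.029]), 'finger_force': np.float64(0.0), 'gripper_width': np.float64(0.999)} 0.019
```

View pics/scene1.png

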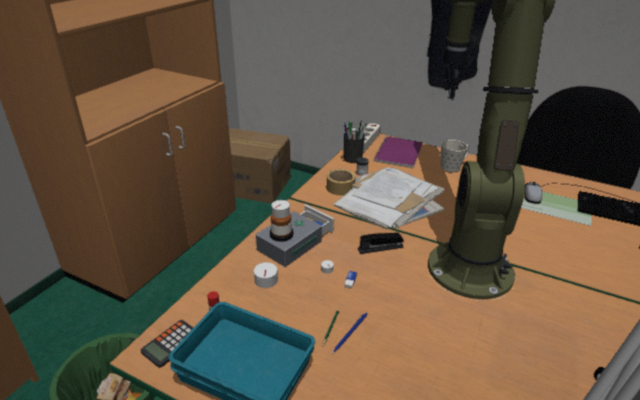

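View pics/top1.png

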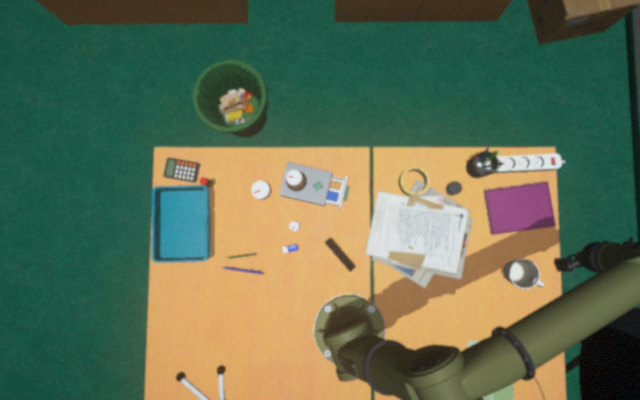

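Scene picture: the bottle with its cap is at (281,206) and the drawer is open at (318,218). Top picture: cap candidates are the one on the bottle at (295,178), a larger one on the desk at (260,189) and a small one at (293,226). The one on the bottle is the middle-sized. The drawer opens to the right at (338,192), the tape is at (413,181), the jar at (454,187) and the glue stick at (205,181).

```bash
python3 - <<'E'
from h import *
for n,(u0,u1,v0,v1) in dict(top=(240,370,145,240),scene=(240,350,190,270)).items():
    d=np.load(n+".npz"); w=d["w"]; im=d["img"]
    sub=w[v0:v1,u0:u1].reshape(-1,3)
    print(n)
    for lo,hi,nm in((.145,.162,"captop"),(.05,.062,"deck"),(.028,.053,"drawer")):
        m=(sub[:,2]>lo)&(sub[:,2]<hi)
        p=sub[m]
        if len(p)<5: print(nm,len(p)); continue
        r=cv2.minAreaRect((p[:,:2]*1000).astype(np.float32)); print(nm,len(p),p.mean(0).round(3),r)
    cv2.imwrite(f"pics/{n}c.png",cv2.resize(im[v0:v1,u0:u1],None,fx=6,fy=6,interpolation=cv2.INTER_CUBIC))
E
```

```text
top
captop 189 [0.478 0.17  0.152] ((478.4043884277344, 169.35301208496094), (42.79389953613281, 45.80230712890625), 89.86698913574219)
deck 1216 [0.468 0.128 0.056] ((466.3013610839844, 115.45722961425781), (202.61216735839844, 110.20209503173828), 77.08671569824219)
drawer 760 [0.453 0.152 0.04 ] ((455.47308349609375, 145.9021759033203), (309.1738586425781, 201.5908203125), 61.09709548950195)
scene
captop 172 [0.475 0.176 0.15 ] ((476.645263671875, 173.0616455078125), (44.019187927246094, 50.24249267578125), 32.09467697143555)
deck 1000 [0.457 0.143 0.054] ((463.4691467285156, 118.75341796875), (206.0391387939453, 112.30471801757812), 77.85342407226562)
drawer 1069 [0.447 0.147 0.041] ((470.84942626953125, 157.67442321777344), (285.4226379394531, 123.95201873779297), 80.25535583496094)
```

View pics/topc.png

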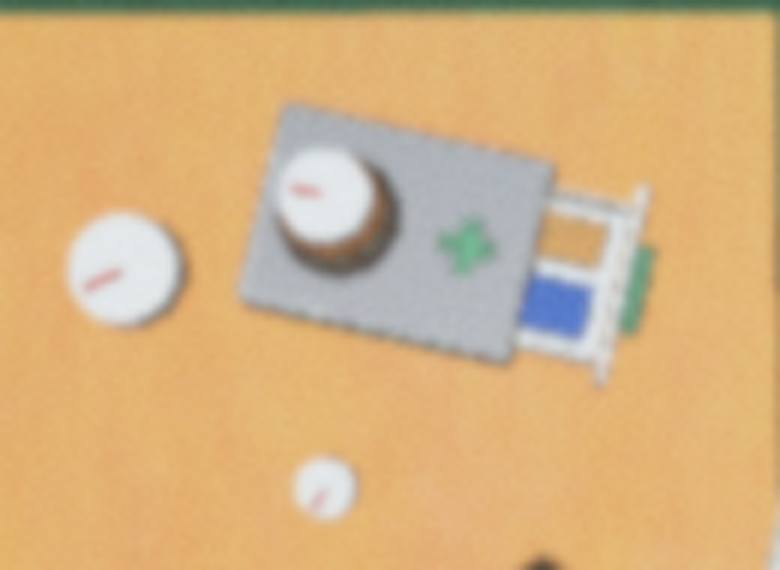

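The crop confirms the choice. The cap on the bottle has its ridge at (305,190), and the bigger and smaller caps lie on the desk at (125,268) and (325,490). Station x is about 77° in world, its centre is near (0.471, 0.141), and the drawer is about 46 mm open. I'll move with the fingers shut.

play_rows --hand '[0, 0, 0, 0, 0, 0]' --pt "0.4 -0.4 0" --pt "0.8 -0.8 0" --pt "0.8 -1 0" --pt "0.8 -1 0" --pt "0.8 -1 0" --pt "0.8 -1 0" --twist '[-0.1, -0.2, -0.3, -0.4, -0.5, -0.6]'

```text
t: 0.85
eef_pos: [0.2875, -0.4752, 0.2499]
orientation: [0.781, 0.624, -0.0, -0.0]
force: [-0.6, 0.5, 0.5]
gripper_width: -0.001
finger_force: 0.0
```

play_rows --hand '[0, 0]' --pt "0.5 0.05 0" --pt "0.95 0.1 0" --twist '[0, 0]'

```text
t: 1.1
eef_pos: [0.3191, -0.3839, 0.2497]
orientation: [0.783, 0.622, 0.0, -0.001]
force: [0.5, 0.1, 0.6]
gripper_width: 0.0
finger_force: 0.0
```

play_rows --hand '[0, 0]' --pt "0.5 0.05 0" --pt "0.95 0.1 0" --twist '[0, 0]'

```text
t: 1.35
eef_pos: [0.3505, -0.293, 0.25]
orientation: [0.783, 0.622, -0.0, -0.0]
force: [0.3, 0.3, -0.4]
gripper_width: 0.002
finger_force: 0.0
```

play_rows --hand '[0, 0, 0, 0]' --pt "0.5 0.05 0" --pt "0.95 0.1 0" --pt "0.95 0.1 0" --pt "0.95 0.1 0" --twist '[0, 0, 0, 0]'

```text
t: 1.85
eef_pos: [0.3811, -0.2053, 0.2501]
orientation: [0.783, 0.622, -0.0, 0.0]
force: [0.2, -0.4, 0.1]
gripper_width: -0.001
finger_force: 0.0
```

play_rows --hand '[0, 0]' --pt "0.5 0.05 0" --pt "0.95 0.1 0" --twist '[0, 0]'

```text
t: 2.1
eef_pos: [0.4127, -0.1151, 0.2502]
orientation: [0.784, 0.62, 0.0, -0.0]
force: [1.0, -0.5, 0.6]
gripper_width: 0.004
finger_force: 0.0
```

play_rows --hand '[0, 0, 0, 0, 0]' --pt "0.5 0.05 0" --pt "0.9 0.1 0" --pt "0.9 0.1 0.5" --pt "0.9 0.1 1" --pt "0.9 0.1 1" --twist '[0, 0, 0, 0, 0]'

```text
t: 2.72
eef_pos: [0.4399, -0.0301, 0.1472]
orientation: [0.784, 0.621, -0.002, -0.003]
force: [-0.2, 0.3, 0.4]
gripper_width: 0.001
finger_force: 0.0
```

```bash
python3 - <<'E'
from h import *
s=ctrl.get_state(); print(s["eef_pos"])
c=eyes.read_camera("wrist"); im=c["img"]; cv2.imwrite("pics/w1.png",im)
print(c["tool_from_camera"],c["fx"],c["cx"],c["cy"])
E
```

```text
[ 0.43989249 -0.03007848  0.14720592]
[[-1.90792186e-04 -9.64398448e-01 -2.64453392e-01  6.78400764e-02]
 [ 9.99999962e-01 -1.31243718e-04 -2.42844083e-04 -2.20399919e-04]
 [ 1.99490610e-04 -2.64453429e-01  9.64398436e-01 -1.23570189e-01]
 [ 0.00000000e+00  0.00000000e+00  0.00000000e+00  1.00000000e+00]] 309.70691628693146 320.3868771140346 199.71257595823204
```

View pics/w1.png

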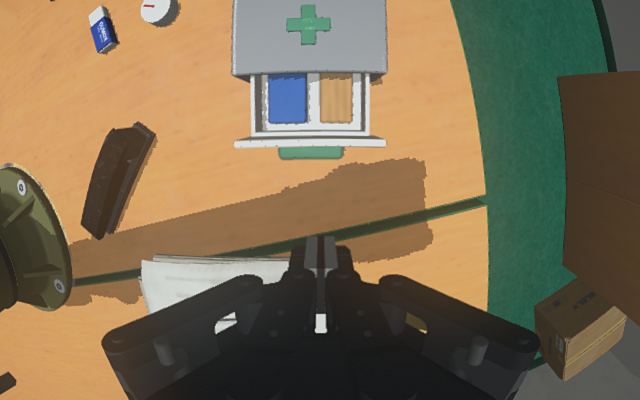

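The wrist view shows the drawer square to the tool, with the green ledge at (311,153) straight ahead. I'll go down and push.

play_rows --hand '[0, 0, 0, 0]' --pt "0 0 0.5" --pt "0 0 1" --pt "0 0 1" --pt "0 0 1" --twist '[0, 0, 0, 0]'

```text
t: 3.28
eef_pos: [0.4453, -0.0297, 0.0529]
orientation: [0.783, 0.622, 0.001, 0.002]
force: [0.0, -0.8, 0.6]
gripper_width: 0.005
finger_force: 0.0
```

play_rows --hand '[0, 0, 0, 0, 0, 0]' --pt "0 0 0.12" --pt "0.1 0 0.12" --pt "0.2 0 0.12" --pt "0.3 0 0.12" --pt "0.4 0 0.12" --pt "0.4 0 0.12" --twist '[0, 0, 0, 0, 0, 0]'

```text
t: 4.03
eef_pos: [0.4522, 0.0112, 0.0384]
orientation: [0.782, 0.623, 0.0, -0.0]
force: [0.4, -1.4, -0.1]
gripper_width: -0.001
finger_force: 0.0
```

play_rows --hand '[0, 0, 0, 0, 0, 0]' --pt "0.06 0 0" --pt "0.12 0 0" --pt "0.18 0 0" --pt "0.24 0 0" --pt "0.24 0 0" --pt "0.24 0 0" --twist '[0, 0, 0, 0, 0, 0]'

```text
t: 4.78
eef_pos: [0.4577, 0.0338, 0.0384]
orientation: [0.783, 0.622, 0.0, -0.0]
force: [-0.5, -0.3, -0.1]
gripper_width: 0.001
finger_force: 0.0
```

play_rows --hand '[0, 0, 0, 0]' --pt "0.03 0 0" --pt "0.06 0 0" --pt "0.06 0 0" --pt "0.06 0 0" --twist '[0, 0, 0, 0]'

```text
t: 5.28
eef_pos: [0.4584, 0.0371, 0.0383]
orientation: [0.783, 0.621, -0.001, 0.001]
force: [-0.6, -6.6, 3.1]
gripper_width: 0.0
finger_force: 2.9
```

```bash
python3 - <<'E'
from h import *
s=ctrl.get_state(); print(s["eef_pos"],s["force"])
c=eyes.read_camera("wrist"); im=c["img"]; cv2.imwrite("pics/w2.png",im)
E
```

```text
[0.45836885 0.03712752 0.03827186] [-0.55940627 -6.58638453  3.06122528]
```

View pics/w2.png

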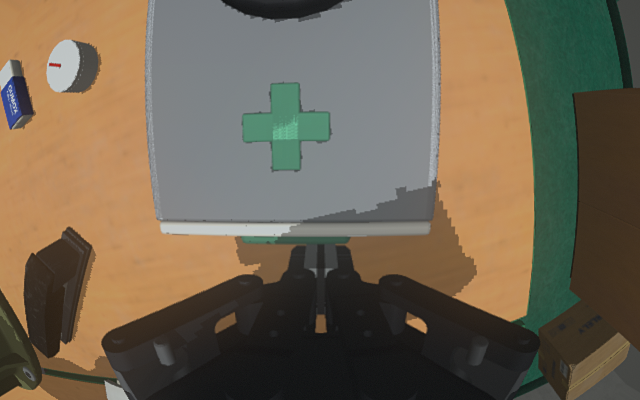

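The drawer is nearly shut. Its front is at (295,228), and about 6.6 N of resistance suggests the detent. I'll push on.

play_rows --hand '[0, 0, 0, 0, 0]' --pt "0.03 0 0" --pt "0.06 0 0" --pt "0.09 0 0" --pt "0.09 0 0" --pt "0.09 0 0" --twist '[0, 0, 0, 0, 0]'

```text
t: 5.95
eef_pos: [0.4585, 0.0375, 0.0382]
orientation: [0.785, 0.62, -0.008, 0.004]
force: [-7.1, -24.3, 14.3]
gripper_width: 0.007
finger_force: 12.8
```

play_rows --hand '[0, 0, 0, 0]' --pt "0.03 0 0" --pt "0.05 0 0" --pt "0.05 0 0" --pt "0.05 0 0" --twist '[0, 0, 0, 0]'

```text
t: 6.45
eef_pos: [0.4586, 0.0378, 0.0382]
orientation: [0.785, 0.619, -0.011, 0.005]
force: [-10.9, -33.2, 19.7]
gripper_width: 0.0
finger_force: 18.2
```

Position matches home (s ≈ −104 mm) and it is firm against the stop. I'll back off, rise and check.

play_rows --hand '[0, 0, 0, 0, 0]' --pt "-0.15 0 0" --pt "-0.4 0 0" --pt "-0.4 0 -0.5" --pt "-0.4 0 -1" --pt "-0.4 0 -1" --twist '[0, 0, 0, 0, 0]'

```text
t: 7.08
eef_pos: [0.456, 0.0141, 0.1421]
orientation: [0.783, 0.622, 0.003, 0.003]
force: [0.7, -0.9, -0.5]
gripper_width: -0.006
finger_force: 0.0
```

play_rows --hand '[1, 1, 1, 1, 1]' --pt "0 0 -0.5" --pt "0 0 -1" --pt "0.5 0 -1" --pt "0.9 0 -1" --pt "0.9 0 -1" --twist '[0, 0, 0, 0, 0]'

```text
t: 7.7
eef_pos: [0.4727, 0.1054, 0.2376]
orientation: [0.781, 0.624, 0.0, -0.001]
force: [0.1, -1.2, 0.5]
gripper_width: 0.999
finger_force: 0.0
```

```bash
python3 - <<'E'
from h import *
s=ctrl.get_state(); print(s["eef_pos"],s["orientation"],s["force"])
c=eyes.read_camera("wrist"); im=c["img"]; cv2.imwrite("pics/w3.png",im)
np.savez("w3.npz",z=c["range_z"],img=im,p=s["eef_pos"],q=s["orientation"])
E
```

```text
[0.47274223 0.10539336 0.23764571] [ 7.81036867e-01  6.24483779e-01  2.95146093e-04 -1.15575093e-03] [ 0.07412698 -1.16332667  0.49602689]
```

View pics/w3.png

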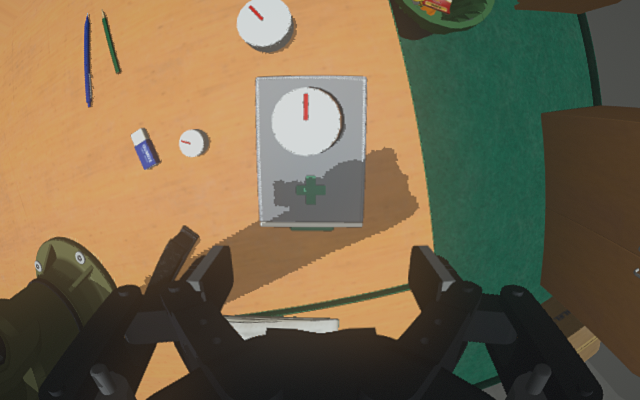

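The drawer front is flush at (311,225). The cap is at (308,121) with its ridge along the station. I'll locate it from the wrist depth and measure the drawer front's gap.

```bash
python3 - <<'E'
from h import *
c=eyes.read_camera("wrist")  # intrinsics + fresh frame
s=ctrl.get_state(); z=c["range_z"]; v,u=np.mgrid[:400,:640]
x,y=u-c["cx"],v-c["cy"]; r=np.hypot(x,y); th=r/c["fx"]; k=np.tan(th)/np.maximum(r,1e-9)
p=np.stack([x*k*z,y*k*z,z],-1); T=np.array(c["tool_from_camera"])
t=p@T[:3,:3].T+T[:3,3]; w=R.from_quat(s["orientation"]).apply(t.reshape(-1,3)).reshape(t.shape)+s["eef_pos"]
w[z==0]=np.nan
def rect(m): return cv2.minAreaRect((w[m][:,:2]*1000).astype(np.float32))
box=(u>225)&(u<385)&(v>60)&(v<240)
cap=box&(w[...,2]>.147)&(w[...,2]<.16); q=w[cap]; print("cap",len(q),q.mean(0),rect(cap),cv2.minEnclosingCircle((q[:,:2]*1000).astype(np.float32)))
A=np.c_[q[:,:2],np.ones(len(q))]
d=box&(w[...,2]>.05)&(w[...,2]<.06); print("deck",rect(d),w[d].mean(0))
g=box&(w[...,2]>.02)&(w[...,2]<.06); print("incl ledge",rect(g))
# tool-frame cap centre
tc=t[cap].mean(0); print("tool shift",tc)
# finger tips in tool frame (open)
f=(z>0)&(v>240)&(np.abs(t[...,2])<.04); 
for sg in(-1,1):
    m=f&(sg*t[...,1]>0.02)&(sg*t[...,1]<.07); print(sg,t[m].max(0),t[m].min(0),m.sum())
E
```

```text
cap 3688 [0.47732604 0.16964229 0.15238812] ((477.17193603515625, 169.84141540527344), (46.12973403930664, 46.30080032348633), 76.35721588134766) ((477.1931457519531, 169.5598907470703), 23.545419692993164)
deck ((469.4972229003906, 137.44969177246094), (155.7264862060547, 111.20479583740234), 76.82655334472656) [0.46933119 0.1306393  0.05583539]
incl ledge ((468.1076354980469, 131.5127716064453), (167.92129516601562, 111.20479583740234), 76.82655334472656)
tool shift [ 0.06750791 -0.0107343   0.08489031]
-1 [ 0.01513933 -0.04210605  0.00669383] [-0.01057549 -0.06996441 -0.03999433] 2393
1 [0.0152148 0.0698046 0.0064991] [-0.01031342  0.04174367 -0.03999974] 2401
```

The drawer is home (deck plus front measures 155.7 mm, ledge at −93). Next: move over the cap, descend and grip.

play_rows --hand '[1, 1, 1, 1, 1, 1]' --pt "0.4 -0.1 0" --pt "0.675 -0.107 0" --pt "0.675 -0.107 0.3" --pt "0.675 -0.107 0.6" --pt "0.675 -0.107 0.6" --pt "0.675 -0.107 0.6" --twist '[0, 0, 0, 0, 0, 0]'

```text
t: 8.55
eef_pos: [0.4787, 0.169, 0.1789]
orientation: [0.784, 0.621, 0.0, 0.0]
force: [-0.3, 0.1, 1.0]
gripper_width: 1.0
finger_force: 0.0
```

play_rows --hand '[1, 1, 1, 0, 0, 0, 0, 0, 0]' --pt "0 -0.015 0.2" --pt "0 -0.015 0.34" --pt "0 -0.015 0.34" --pt "0 -0.015 0.34" --pt "0 -0.015 0.34" --pt "0 -0.015 0.34" --pt "0 -0.015 0.34" --pt "0 -0.015 0.34" --pt "0 -0.015 0.34" --twist '[0, 0, 0, 0, 0, 0, 0, 0, 0]' --grip_force 60

```text
t: 9.68
eef_pos: [0.4771, 0.1701, 0.1446]
orientation: [0.783, 0.622, 0.0, 0.0]
force: [-0.0, -0.1, 2.6]
gripper_width: 0.526
finger_force: 62.9
```

play_rows --hand '[0, 0, 0, 0]' --pt "0 0 0.03" --pt "0 0 0.06" --pt "0 0 0.06" --pt "0 0 0.06" --twist '[0, 0, 0, 0]'

```text
t: 10.18
eef_pos: [0.4771, 0.1701, 0.1388]
orientation: [0.783, 0.622, 0.0, 0.0]
force: [0.2, -0.7, 7.5]
gripper_width: 0.528
finger_force: 63.4
```

play_rows --hand '[0, 0, 0, 0, 0, 0, 0, 0, 0, 0]' --pt "0 0 0" --pt "0 0 0" --pt "0 0 0" --pt "0 0 0" --pt "0 0 0" --pt "0 0 0" --pt "0 0 0" --pt "0 0 0" --pt "0 0 0" --pt "0 0 0" --twist '[-0.08, -0.16, -0.24, -0.32, -0.4, -0.48, -0.56, -0.62, -0.67, -0.67]'

```text
t: 11.42
eef_pos: [0.4773, 0.1705, 0.1388]
orientation: [0.364, 0.931, 0.001, 0.0]
force: [0.6, -0.0, 8.1]
gripper_width: 0.523
finger_force: 63.4
```

play_rows --hand '[0, 0, 0, 0, 0]' --pt "0 0 -0.05" --pt "0 0 -0.1" --pt "0 0 -0.15" --pt "0 0 -0.2" --pt "0 0 -0.2" --twist '[0, 0, 0, 0, 0]'

```text
t: 12.05
eef_pos: [0.4766, 0.1698, 0.1583]
orientation: [0.365, 0.931, -0.0, 0.0]
force: [0.0, 0.3, 0.4]
gripper_width: 0.524
finger_force: 62.6
```

play_rows --hand '[0, 0, 0, 0, 0, 0, 0, 0, 0]' --pt "0 0 -0.1" --pt "0 0 -0.2" --pt "0 0 -0.3" --pt "0 0 -0.4" --pt "0 0 -0.47" --pt "0 0 -0.47" --pt "0 0 -0.47" --pt "0 0 -0.47" --pt "0 0 -0.47" --twist '[0, 0, 0, 0, 0, 0, 0, 0, 0]'

```text
t: 13.18
eef_pos: [0.4765, 0.1699, 0.205]
orientation: [0.365, 0.931, -0.0, -0.0]
force: [-0.8, 0.1, 0.5]
gripper_width: 0.524
finger_force: 62.5
```

```bash
python3 - <<'E'
from h import *
s=ctrl.get_state(); print(s["eef_pos"],s["force"],s["finger_force"])
c=eyes.read_camera("scene"); im=c["img"]; cv2.imwrite("pics/s2.png",cv2.resize(im[140:280,220:380],None,fx=4,fy=4,interpolation=cv2.INTER_CUBIC))
E
```

```text
[0.47651482 0.16992842 0.20500237] [-0.76477958  0.10415166  0.47870562] 62.548010079190135
```

View pics/s2.png

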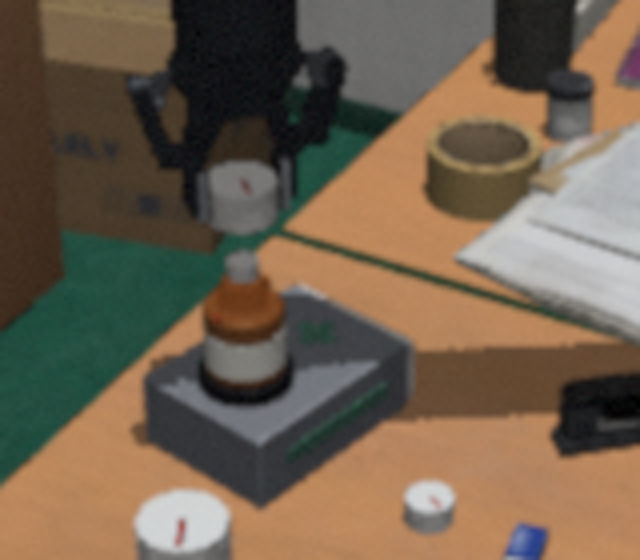

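The crop shows the cap held level at (240,195) above the open neck at (241,265). The drawer is closed and the tape roll and jar are untouched.

```bash
python3 -c "
from workcell import ctrl
print(ctrl.finish_job())"
```

```text
the job is handed in; nothing more can be done
None
```

I pushed the drawer home, pressed, turned and lifted off the cap, and handed the job in at about 13 s with the cap held level about 5 cm above the open bottle mouth; no verdict was returned.

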